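# Slide the cheese paddle until its handle overhangs the chopping board

## Robot

A 6-joint arm with a two-finger parallel gripper is mounted at the origin on a cart in front of the work surface, level with it; the furniture and walls round the work are solid. World frame = base frame: x ahead of the robot, y to its left, z up, the work surface at z = 0. Lengths are in m, angles in rad, forces in N, time in s.
With the tool pointing down it reaches from about 0.4 to 0.925 m from the base axis. Payload 3.4 kg.
Tool frame: the origin (TCP) lies between the finger pads; the fingertips stand 25 mm ahead of it and the grasp point (between the pads) lies 6 mm ahead of it; z points along the fingers, y is the line along which they close (so a half turn about z gives the same grasp; the last joint's range is limited). The gripper opens to 85 mm and grips with 20 to 120 N. Pads are 22 mm wide; open, the fingers measure 114 mm over their backs; the gripper's body (76 mm by 85 mm) begins 54 mm behind the grasp point. The pads swing forward as they close: fully open they stand 13 mm farther back than shut.
Start: joints at [-0.073, 0.307, 1.506, -0, 1.328, -0.073], TCP at [0.575, -0, 0.233] pointing down, gripper open.
Joint ranges: [-3.12, 3.12], [-1.05, 2.28], [0.14, 2.33], [-1.42, 4.57], [0.1, 2.73], [-2.68, 2.68]. Speed limits (rad/s): [2.57, 2.57, 3.14, 3.14, 3.14, 3.14].

## Interface

Orientations are given as a unit quaternion [w, x, y, z].
In Python, from rig import * gives the robot as it stands.
- The arm moves only by the shell command python3 -m pendant 'ROWS'. ROWS is JSON, a list of rows, each a list of 3 entries, a list of its own where there are three numbers: the shift along the tool's x, y, z scaled (see below), then the turn about the tool's z scaled (see below), then the opening, from 0 (shut) to 1 (fully open). A call has 1 to 20 rows; each row is the pose to reach, as a shift and turn from the pose commanded when the call began, along the tool's axes at that moment, turning the shorter way round; what a row does not reach only later rows make up. The controller multiplies each number of a shift by 75 cm and each number of a turn by 180 degrees. A row lasts 1/10 s, in which the tool goes at most 50 mm and 8.59 degrees, less where a joint would pass 70% of its speed; a pose out of reach is approached as far as the arm can. A call with a number of a shift or a turn outside -1 to 1 is refused whole. A call with a gripper value outside its range is refused whole. The fingers move at their own pace and stop on an object; the grip force is fixed at half the most. Time passes only in rows, so rows that repeat a pose let the fingers close. It gives the time, the measured TCP pose, the force, the opening and the grip force at its end, in the units of the state.
- state(): the state, without advancing time (a new reading comes with each control period).
- capture(name): name is "scene" or "side" or "wrist"; returns the picture (480x640x3 uint8, red, green, blue); there is no depth.
- camera_info(name): a dict with "camera_matrix" (3x3 intrinsics, pixels), "extrinsics" (4x4, takes a point from camera to world coordinates). Camera axes: x right, y down, z forward; pixel columns grow to the right and rows downward; lengths in m; the calibration is good to about 2 mm. The wrist camera is an equidistant fisheye: a pixel r from the principal point sees the ray r / f radians off the axis. A picture is of the moment at which its call begins: read the wrist's pose just before it. camera_info takes no time and is no camera call; for the wrist camera it gives the pose at the moment of the call.
- sign_off(): hands the job in; it is judged then, once.
The state is a dict: "time": time; "qpos": joint angles; "dq": joint speeds; "joint_efforts": joint torques, N m; "tcp_pos": TCP position; "eef_rot": TCP orientation; "contact_force": force on the tool from outside, world axes, zero at the start; "torque": the same for the moment, N m; "width": opening from 0.0 (shut) to 1.0 (fully open); "gripper_force": force on a finger pad.
Only numpy, scipy, OpenCV 4.12 (cv2) and the standard library are available. Lean on these libraries where they do the work, as an engineer would, in place of code of your own. Each camera call takes 0.05 s, during which the arm holds its last target. There are 200 camera calls.

## Task

Push the small wooden cheese paddle across the chopping board, towards the robot, until its whole handle, and no more, sticks out past the board's near edge: the front edge of the blade level with the board's edge and the handle square to it, so that the cook can take it by the handle. Slide it flat with the fingertips, touching only its blade: do not touch the handle, do not pinch or lift the paddle, and leave the carrot stumps and the jars where they are.

Things in the scene. Friction and masses are not known exactly. Their poses are not given: they have to be found in the camera images.
- chopping_board: brown wooden chopping board lying fixed across the pan supports of the hob, 220 (x) x 300 (y) x 21 mm; it does not move. Origin: centre of its underside; its top is 21 mm above that. Its x axis points away from the robot (turned by up to 12 degrees), y to the left, z up
- board_near_edge (a point): middle of the chopping board's near edge (the 300 mm side that faces the robot), at the height of the board's top; same axes as the board. Past this edge there are 61 mm of air down to the hob's steel top (40 mm to the pan supports)
- paddle: cheese paddle of pale wood, 8 mm thick, about 90 g, flat on the board; it stops when no longer pushed. Blade 105 (x) x 96 (y) mm, corners of 8 mm radius (back edge straight over 80 mm). Origin: centre of the blade's underside; x points to the back edge, z up; the handle leaves the front edge along -x. Starts wholly on the board, handle roughly to the robot, turned up to 17 degrees from the board
- paddle_handle: the paddle's handle, one piece with the blade: 65 mm long, 26 mm wide, 8 mm thick, with a 10 mm hanging hole near its end. Same origin and axes as paddle (blade centre); it reaches from x = -52.5 to x = -117.5 mm there. Not to be touched
- blade_front (a point): middle of the blade's front edge, where the handle begins, 4 mm above the board (half the thickness); axes of the paddle
- blade_back (a point): middle of the blade's straight back edge, the side farthest from the handle, 4 mm above the board; axes of the paddle
- carrot_a: orange carrot stump about 49 mm across and 44 mm high, loose on the left part of the board, the one nearer to the robot. Origin: centre of its underside. Bystander
- carrot_b: orange carrot stump about 47 mm across and 42 mm high, loose on the left part of the board, the one farther from the robot. Origin: centre of its underside. Bystander
- spice_a: spice jar with a black cap, 41 mm across, 105 mm high, loose on the worktop left of the hob. Origin: centre of its underside. Bystander
- spice_b: spice jar with a black cap, 41 mm across, 105 mm high, loose on the worktop left of the hob, nearer to the robot than the other. Origin: centre of its underside. Bystander

How it is judged:
By the outcome, as a careful person would: the job done as asked, in the order asked, and still so for the second after the job is handed in, with the robot touching nothing.
It also fails if it takes over 38 s, if anything falls off the work surface, if the arm or the gripper's body presses on something with over 40 N, if the wrist force passes 120 N, or if a joint passes its speed limit or range.

## Working session

There is one attempt and no reset: what is moved stays moved. The work goes in short steps, Python scripts to look and compute and a shell command to move; the robot and the scene stay as the last step left them, time stands still between calls to the robot, and variables do not carry over. Pictures are saved under pics/ and viewed, at most 10 in all, crops included, and the job is handed in when it is done.

```bash
mkdir -p pics; ls; python3 - <<'E'
from rig import *
import cv2
s=state();print(s)
for n in("scene","wrist"):
    print(n,camera_info(n))
    im=capture(n);cv2.imwrite(f"pics/{n}0.png",im[:,:,::-1])
E
```

```text
pics
{'time': 0.0, 'qpos': array([-7.35448953e-02,  3.07563902e-01,  1.50768431e+00,  1.79412422e-05,
        1.32840200e+00, -7.35195869e-02]), 'dq': array([ 0.00101621,  0.00139003, -0.00052816,  0.00205758, -0.00074777,
       -0.00055829]), 'joint_efforts': array([-2.40806599e-03, -4.57556927e+01, -2.51919490e+01, -3.95127336e-04,
        1.32516641e-02, -2.41733758e-06]), 'tcp_pos': array([5.74298373e-01, 7.80619811e-06, 2.32182133e-01]), 'eef_rot': array([-7.84621866e-04,  7.07116884e-01,  7.07095930e-01, -6.65456068e-04]), 'contact_force': array([-0.71887039,  1.43246116, -0.13008691]), 'torque': array([-0.04484467,  0.01404343, -0.0107406 ]), 'gripper_force': 0.0, 'width': 0.9989693375662669}
scene {'camera_matrix': array([[437.5141651 ,   0.        , 327.56560196],
       [  0.        , 437.5141651 , 236.67352441],
       [  0.        ,   0.        ,   1.        ]]), 'extrinsics': array([[ 0.90469535, -0.3195993 ,  0.28174921,  0.29126171],
       [-0.42601127, -0.66865683,  0.60943616, -0.37162986],
       [-0.00638184, -0.6713824 , -0.74108363,  0.70793563],
       [ 0.        ,  0.        ,  0.        ,  1.        ]])}
wrist {'camera_matrix': array([[371.64829954,   0.        , 319.29350635],
       [  0.        , 371.64829954, 237.95768539],
       [  0.        ,   0.        ,   1.        ]]), 'extrinsics': array([[ 9.99996813e-01,  4.88269508e-05, -2.52432935e-03,
         5.75799818e-01],
       [-6.89878525e-04, -9.56481633e-01, -2.91791722e-01,
         7.46075604e-02],
       [-2.42872196e-03,  2.91792533e-01, -9.56478551e-01,
         3.74027291e-01],
       [ 0.00000000e+00,  0.00000000e+00,  0.00000000e+00,
         1.00000000e+00]])}
```

View pics/scene0.png

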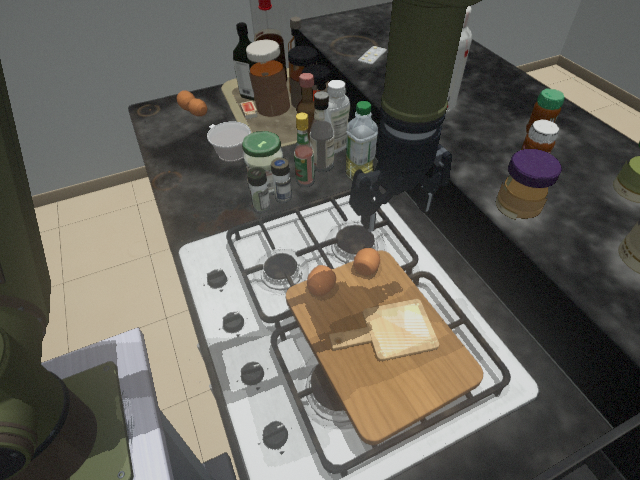

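View pics/wrist0.png

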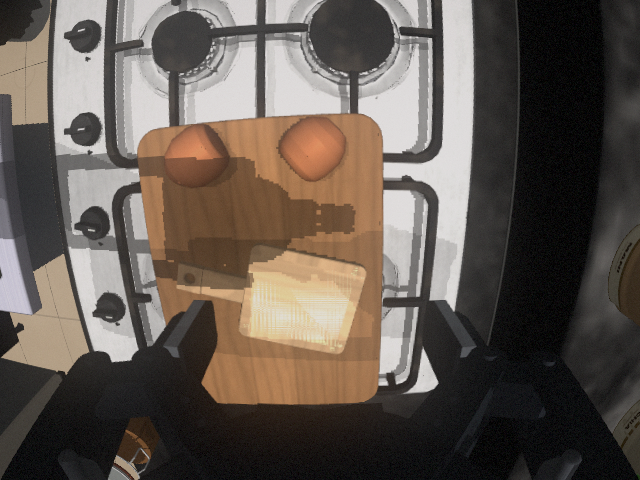

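The scene view shows the board (corners about (287,290), (385,252), (482,372) and (372,440)) with the paddle's blade at about (405,330). The wrist view shows the blade centred near (303,300), its handle ending at (178,276), and carrots at (196,155) and (312,148). I'll zoom in to pick points.

```bash
python3 - <<'E'
import cv2,numpy as np
a=cv2.imread("pics/wrist0.png")[100:420,125:400]
b=cv2.imread("pics/scene0.png")[240:450,275:495]
cv2.imwrite("pics/wz.png",cv2.resize(cv2.convertScaleAbs(a,alpha=1.3,beta=20)[:,:],None,fx=1.85,fy=1.85,interpolation=2))
cv2.imwrite("pics/sz.png",cv2.resize(b,None,fx=2.75,fy=2.75,interpolation=2))
E
```

```text
(no output)
```

View pics/wz.png

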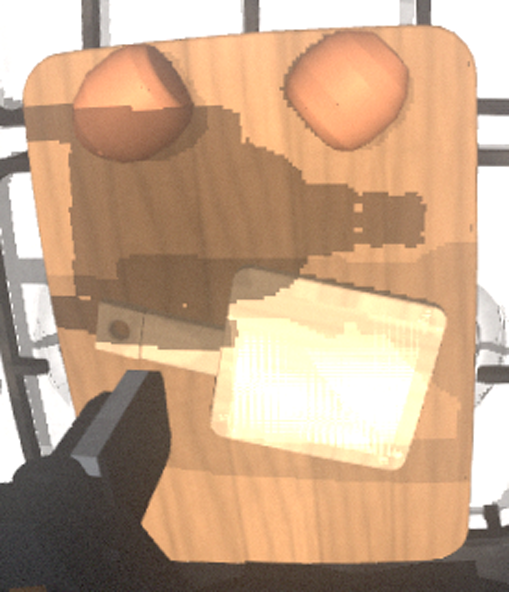

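View pics/sz.png

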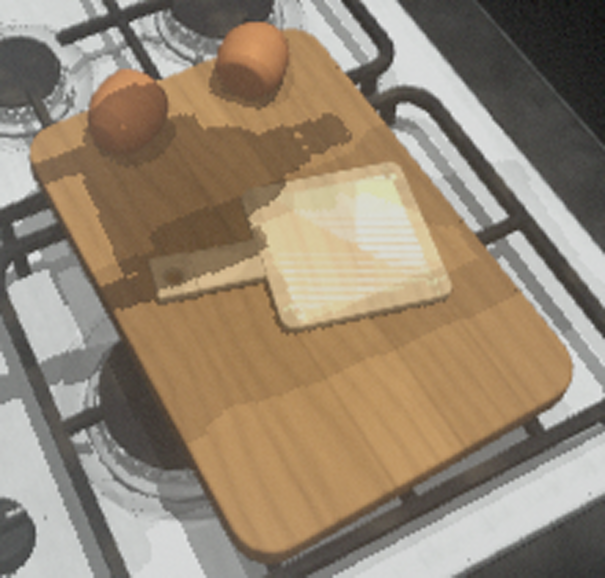

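Board and blade outlines are clear in both crops. The handle's hole is at about (118,328) in the wrist crop. Next I'll fit the poses from edge points.

```bash
cat > h.py <<'E'
import numpy as np,cv2
from scipy.optimize import least_squares
def ray(ci,p,fish):
    K=ci["camera_matrix"];E=ci["extrinsics"];p=np.atleast_2d(np.array(p,float))
    d=(p-K[:2,2])/K[0,0]
    if fish:
        r=np.linalg.norm(d,axis=1,keepdims=True);v=np.hstack([d/r*np.sin(r),np.cos(r)])
    else: v=np.hstack([d,np.ones((len(d),1))])
    return E[:3,3],v@E[:3,:3].T
def onplane(ci,p,z,fish):
    o,v=ray(ci,p,fish); return (o+v*((z-o[2])/v[:,2:]))[:,:2]
def local(P,x,y,a):
    c,s=np.cos(a),np.sin(a);D=P-[x,y];return D@np.array([[c,-s],[s,c]])
E
cat > fit.py <<'E'
from rig import *;from h import *
W=camera_info("wrist");S=camera_info("scene")
w=lambda l:np.array(l)/1.85+[125,100]-.25
s=lambda l:np.array(l)/2.75+[275,240]-.3
# (cam,pts,axis,sign)
B=[(W,w([(477,100),(476,200),(474,300),(471,400)]),0,1),(W,w([(80,46),(200,38),(400,27)]),1,1),(W,w([(25,120),(37,205),(48,280)]),0,-1),
(S,s([(60,215),(145,370),(215,500)]),0,-1),(S,s([(350,85),(450,205),(530,300)]),0,1),(S,s([(60,122),(270,35)]),1,1),(S,s([(300,540),(540,405)]),1,-1)]
P=[(W,w([(232,290),(222,350),(213,415)]),0,-1),(W,w([(443,328),(407,455)]),0,1),(W,w([(255,271),(430,303)]),1,1),(W,w([(230,437),(390,468)]),1,-1),
(S,s([(265,260),(280,310)]),0,-1),(S,s([(402,175),(450,285)]),0,1),(S,s([(255,188),(390,163)]),1,1),(S,s([(300,327),(440,300)]),1,-1)]
def res(x,L,h,z):
    return np.concatenate([local(onplane(c,p,z,c is W),*x[:3])[:,a]-g*h[a] for c,p,a,g in L])
r=least_squares(lambda x:res(x,B,(.11,.15),x[3]),[.6,.05,0,.08],loss='soft_l1',f_scale=.003)
print(r.x,np.degrees(r.x[2]),(r.fun*1e3).round(1))
q=least_squares(lambda x:res(x,P,(.0525,.048),r.x[3]+.008),[.6,0,0],loss='soft_l1',f_scale=.003)
print(q.x,np.degrees(q.x[2]),(q.fun*1e3).round(1));print("paddle in board",local(q.x[None,:2],*r.x[:3]))
x=q.x;print("blade back",x[:2]+.0525*np.array([np.cos(x[2]),np.sin(x[2])]))
E
python3 fit.py
```

```text
[ 0.52299216 -0.06503677  0.03825509  0.05793039] 2.1918549884315848 [ 0.6 -0.2 -0.7 -1.   1.2 -1.3 -1.5 -0.3  0.5 -0.1  0.3  0.6  0.2 -2.1
  0.1  2.  -0.1 -0.3  1.4  0.6]
[ 0.55704786 -0.08117663 -0.21641436] -12.399629237480443 [ 0.3  0.1  0.4 -0.6 -0.  -2.   0.2 -0.8 -0.7  2.   1.1 -1.5 -1.7  1.7
  0.3  1.7 -0.4]
paddle in board [[ 0.0334135  -0.01743054]]
blade back [ 0.60832323 -0.0924499 ]
```

Board top is at z≈0.058 with yaw +2.2°. The paddle has yaw −12.4° and needs to go about 91 mm. I'll hover behind the blade with the fingers turned parallel to the board's edge.

```bash
python3 -m pendant '[[[-0.107,0.09,0],-0.512,0.5],[[-0.107,0.09,0],-0.512,0.5],[[-0.107,0.09,0],-0.512,0.5],[[-0.107,0.09,0],-0.512,0.5],[[-0.107,0.09,0.05],-0.512,0.5],[[-0.107,0.09,0.1],-0.512,0.5],[[-0.107,0.09,0.136],-0.512,0.5],[[-0.107,0.09,0.136],-0.512,0.5],[[-0.107,0.09,0.136],-0.512,0.5],[[-0.107,0.09,0.136],-0.512,0.5],[[-0.107,0.09,0.136],-0.512,0.5],[[-0.107,0.09,0.136],-0.512,0.5],[[-0.107,0.09,0.136],-0.512,0.5],[[-0.107,0.09,0.136],-0.512,0.5]]'
python3 - <<'E'
from rig import *
import cv2
im=capture("wrist");cv2.imwrite("pics/w1.png",im[:,:,::-1]);s=state();print(s["tcp_pos"],s["eef_rot"],s["width"],s["contact_force"])
E
```

```text
time: 1.5
tcp_pos: [0.6424, -0.0802, 0.131]
eef_rot: [-0.0, -0.018, 1.0, 0.0]
contact_force: [-1.0, 0.3, -0.5]
width: 0.498
gripper_force: 0.0
[ 0.64240123 -0.08024135  0.13099662] [-1.30191515e-04 -1.81276828e-02  9.99835671e-01  3.67517321e-05] 0.5011004210249027 [0.04144038 1.0695604  0.35152674]
```

View pics/w1.png

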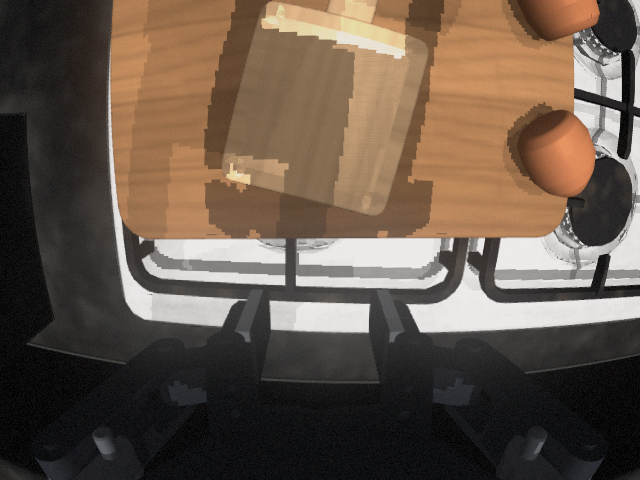

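The wrist view shows the blade's back-left corner at (378,215), the board's far edge at row 237 and fingertip upper ends near (250,292) and (390,292). I'll check tip height and clearances from these pixels.

```bash
python3 - <<'E'
from rig import *;from h import *
W=camera_info("wrist");b=(.52299,-.06504,.03826);t=state()["tcp_pos"]
print("tcp loc",local(t[None,:2],*b))
print("far edge",local(onplane(W,[(200,237),(300,237),(450,237)],.058,1),*b))
print("blade corner/back pts",local(onplane(W,[(378,215),(355,210),(240,178),(300,194)],.066,1),*b))
for zz in (.095,.1,.105,.11,.115,.12): print(zz,(local(onplane(W,[(246,291),(262,291),(376,291),(393,291)],zz,1),*b)-local(t[None,:2],*b)).round(4).tolist())
E
```

```text
tcp loc [[ 0.11874238 -0.01975779]]
far edge [[ 0.11015001 -0.0942679 ]
 [ 0.11033582 -0.03132439]
 [ 0.11055612  0.06265739]]
blade corner/back pts [[ 0.09479509  0.01421436]
 [ 0.09189195  0.00078911]
 [ 0.07285671 -0.06456033]
 [ 0.08257104 -0.03048183]]
0.095 [[0.0105, -0.0391], [0.0103, -0.0304], [0.0105, 0.0302], [0.0107, 0.0394]]
0.1 [[0.0081, -0.038], [0.008, -0.0295], [0.0081, 0.0293], [0.0083, 0.0383]]
0.105 [[0.0058, -0.0369], [0.0056, -0.0287], [0.0058, 0.0285], [0.006, 0.0372]]
0.11 [[0.0034, -0.0358], [0.0033, -0.0278], [0.0034, 0.0276], [0.0036, 0.0361]]
0.115 [[0.0011, -0.0347], [0.0009, -0.0269], [0.0011, 0.0268], [0.0013, 0.035]]
0.12 [[-0.0013, -0.0335], [-0.0014, -0.0261], [-0.0013, 0.026], [-0.0011, 0.0339]]
```

```bash
python3 -m pendant '[[[0.004,0,0.03],0,0.5],[[0.008,0,0.057],0,0.5],[[0.008,0,0.057],0,0.5],[[0.008,0,0.057],0,0.5]]'
python3 - <<'E'
from rig import *;from h import *
im=capture("wrist");s=state();print(s["tcp_pos"],s["contact_force"])
im2=capture("side")
a=cv2.resize(im[80:320,160:480],None,fx=1.25,fy=1.25);b=cv2.resize(im2,(400,300))
cv2.imwrite("pics/w2.png",np.hstack([a,b])[:,:,::-1])
E
```

```text
time: 1.95
tcp_pos: [0.6364, -0.0805, 0.0883]
eef_rot: [-0.0, -0.019, 1.0, 0.0]
contact_force: [0.3, 0.7, -0.4]
width: 0.5
gripper_force: 0.0
[ 0.63727131 -0.08063747  0.08906957] [-0.83967753  0.27379874 -0.3718536 ]
```

View pics/w2.png

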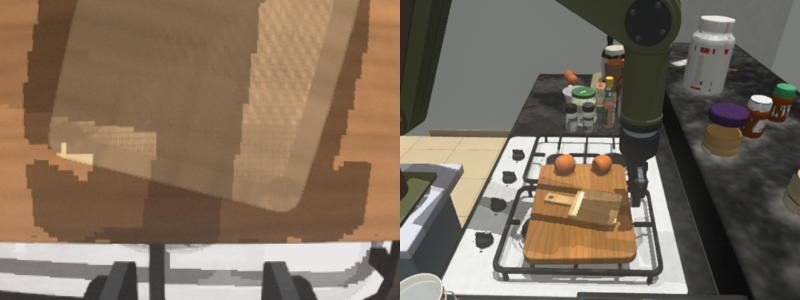

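The wrist crop shows the finger ends at crop row 263, just beyond the board's far edge (row 243). The side view shows the arm clear of everything. The tip height is ambiguous from the wrist camera, so I'll check it in the scene and side cameras with projected markers.

```bash
python3 - <<'E'
from rig import *;from h import *
s=state();t=s["tcp_pos"];a=.03826;X=np.array([np.cos(a),np.sin(a),0]);Y=np.array([-np.sin(a),np.cos(a),0]);out=[]
for n in("scene","side"):
    im=capture(n)[:,:,::-1].copy();c=camera_info(n);E=np.linalg.inv(c["extrinsics"]);K=c["camera_matrix"]
    def pr(P): q=K@(E[:3,:3]@P+E[:3,3]);return q[:2]/q[2]
    c0=pr(t);f=6;sx,sy=int(c0[0])-33,int(c0[1])-35
    big=cv2.resize(im[sy:sy+80,sx:sx+66],None,fx=f,fy=f,interpolation=cv2.INTER_CUBIC)
    big=cv2.convertScaleAbs(big,alpha=1.6,beta=25)
    for k,(d,col) in enumerate([(0,(0,0,255)),(.010,(0,255,255)),(.02,(0,255,0)),(.025,(255,0,0))]):
        for x in(-.011,.011):
            for y in(-.0215,-.036,.0215,.036):
                p=(pr(t+x*X+y*Y-[0,0,d])-[sx,sy]+.5)*f;cv2.circle(big,tuple(int(v) for v in p),2,col,-1)
    out.append(big)
cv2.imwrite("pics/t.png",np.hstack(out))
E
```

```text
(no output)
```

View pics/t.png

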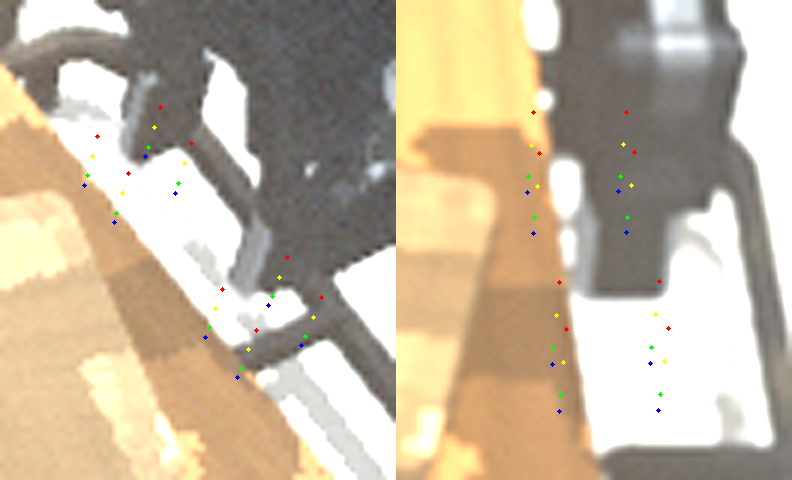

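```bash
python3 - <<'E'
from rig import *;from h import *
s=state();t=s["tcp_pos"];a=.03826;R=np.array([[np.cos(a),np.sin(a),0],[-np.sin(a),np.cos(a),0],[0,0,1]])
C={n:camera_info(n) for n in("scene","side","wrist")}
off={}
for n in("scene","side"):
    c=C[n];E=np.linalg.inv(c["extrinsics"]);q=c["camera_matrix"]@(E[:3,:3]@t+E[:3,3]);q=q[:2]/q[2];off[n]=np.array([int(q[0])-33,int(q[1])-35])
def tri(d):
    A=np.zeros((3,3));b=np.zeros(3);L=[]
    for n,p in d.items():
        if n!="wrist": p=np.array(p)/6+off[n]-.5
        o,v=ray(C[n],p,n=="wrist");v=v[0]/np.linalg.norm(v);M=np.eye(3)-np.outer(v,v);A+=M;b+=M@o;L.append((o,M))
    P=np.linalg.solve(A,b);print(list(d),(R@(P-t)*1e3).round(1),[round(np.linalg.norm(M@(P-o))*1e3,1) for o,M in L])
o=dict(scene=(250,293),side=(582-396,293),wrist=(246,291))
for k in(("scene","wrist"),("side","wrist"),("scene","side"),("scene","side","wrist")):tri({x:o[x] for x in k})
print("inner");tri(dict(scene=(232,287),wrist=(262,291)))
print("left inner/outer");tri(dict(scene=(145,160),wrist=(376,291)));tri(dict(scene=(122,155),wrist=(393,291)))
E
```

```text
['scene', 'wrist'] [-10.2 -29.3   8.2] [np.float64(0.1), np.float64(0.1)]
['side', 'wrist'] [ -7.9 -30.    4.5] [np.float64(0.6), np.float64(0.6)]
['scene', 'side'] [ -6.7 -26.9   2. ] [np.float64(0.2), np.float64(0.2)]
['scene', 'side', 'wrist'] [ -8.1 -29.3   4.7] [np.float64(1.3), np.float64(0.9), np.float64(1.0)]
inner
['scene', 'wrist'] [ -9.1 -23.4   3.1] [np.float64(1.0), np.float64(1.0)]
left inner/outer
['scene', 'wrist'] [-4.  24.3 -2.6] [np.float64(1.2), np.float64(1.2)]
['scene', 'wrist'] [  0.5  35.1 -15.8] [np.float64(0.6), np.float64(0.6)]
```

Triangulation puts the half-open tips near TCP height with the front faces about 9 mm towards the robot. I'll find the true height by touching the board softly behind the paddle.

```bash
python3 -m pendant '[[[0,0,0.015],0,0.5],[[0,0,0.026],0,0.5],[[0,0,0.026],0,0.5]]'
for i in 1 2 3; do :; done
python3 -m pendant '[[[0,0,0.003],0,0.5],[[0,0,0.003],0,0.5]]'
python3 -m pendant '[[[0,0,0.003],0,0.5],[[0,0,0.003],0,0.5]]'
python3 - <<'E'
from rig import *;from h import *
im=capture("side")[:,:,::-1];c=camera_info("side");t=state()["tcp_pos"];E=np.linalg.inv(c["extrinsics"]);q=c["camera_matrix"]@(E[:3,:3]@t+E[:3,3]);x,y=(q[:2]/q[2]).astype(int)
w=capture("wrist")[:,:,::-1]
cv2.imwrite("pics/t2.png",np.hstack([cv2.resize(im[y-50:y+50,x-65:x+35],(400,400),interpolation=2),cv2.resize(w[120:320,220:420],(400,400),interpolation=2)]))
E
```

```text
time: 2.45
tcp_pos: [0.6351, -0.0802, 0.067]
eef_rot: [-0.002, -0.019, 1.0, 0.0]
contact_force: [-0.3, -0.2, 0.4]
width: 0.503
gripper_force: 0.0
time: 2.65
tcp_pos: [0.6363, -0.0805, 0.0662]
eef_rot: [-0.0, -0.019, 1.0, 0.0]
contact_force: [0.1, 0.5, 0.0]
width: 0.505
gripper_force: 0.0
time: 2.85
tcp_pos: [0.6365, -0.0805, 0.0642]
eef_rot: [-0.0, -0.019, 1.0, 0.0]
contact_force: [0.3, -0.3, 0.5]
width: 0.501
gripper_force: 0.0
```

View pics/t2.png

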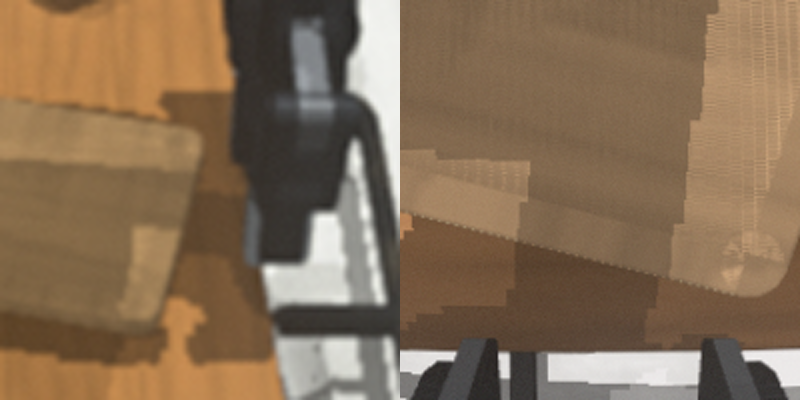

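The tips (wrist crop row 340) now just overlap the board's far edge (row 347), clear of the blade corner at (745,295). I'll carry on down in small steps.

```bash
python3 -m pendant '[[[0.003,0,0.004],0,0.5],[[0.003,0,0.004],0,0.5]]' | egrep 'tcp|force'
python3 -m pendant '[[[0,0,0.003],0,0.5],[[0,0,0.003],0,0.5]]'| egrep 'tcp|force'
python3 -m pendant '[[[0,0,0.002],0,0.5],[[0,0,0.002],0,0.5]]'| egrep 'tcp|force'
```

```text
tcp_pos: [0.6338, -0.0806, 0.0611]
contact_force: [0.7, 0.3, -1.0]
gripper_force: 0.0
tcp_pos: [0.634, -0.0806, 0.0609]
contact_force: [-3.7, -0.0, 11.1]
gripper_force: 5.5
tcp_pos: [0.634, -0.0806, 0.0608]
contact_force: [-5.5, 1.1, 18.6]
gripper_force: 9.4
```

The board is touched at TCP z≈0.061. I'll lift about 3 mm and push slowly.

```bash
python3 -m pendant '[[[0,0,-0.009],0,0.5],[[0,0,-0.009],0,0.5],[[0,0,-0.009],0,0.5]]' | egrep 'tcp|force'
python3 -m pendant '[[[0.004,0,0],0,0.5],[[0.008,0,0],0,0.5],[[0.012,0,0],0,0.5],[[0.016,0,0],0,0.5],[[0.020,0,0],0,0.5],[[0.024,0,0],0,0.5],[[0.028,0,0],0,0.5],[[0.032,0,0],0,0.5],[[0.036,0,0],0,0.5],[[0.04,0,0],0,0.5],[[0.04,0,0],0,0.5]]'
python3 - <<'E'
from rig import *;from h import *
w=capture("wrist")[:,:,::-1];s=capture("scene")[:,:,::-1]
cv2.imwrite("pics/p1.png",np.hstack([cv2.resize(w[0:320,100:480],(475,400)),cv2.resize(s[240:450,275:445],(324,400))]))
E
```

```text
tcp_pos: [0.6344, -0.0806, 0.0643]
contact_force: [-0.1, -0.2, -0.3]
gripper_force: 0.0
time: 4.95
tcp_pos: [0.6036, -0.0817, 0.0644]
eef_rot: [-0.0, -0.019, 1.0, 0.0]
contact_force: [-0.2, 0.3, 0.1]
width: 0.499
gripper_force: 0.0
```

View pics/p1.png

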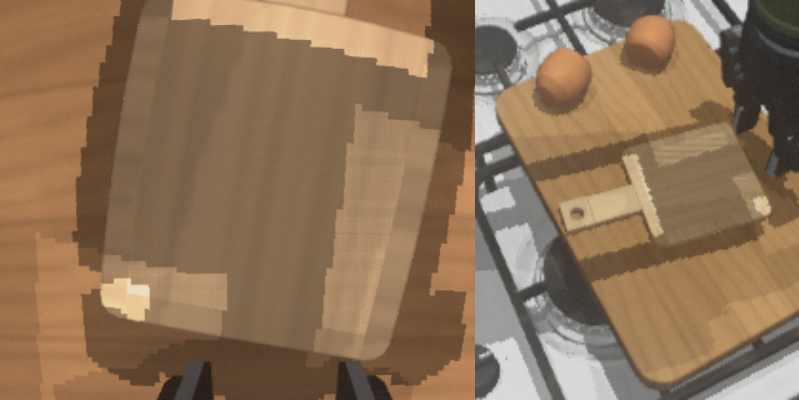

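The paddle is turning towards square as pushed (back edge now about 9° off) and the left finger bears on the back edge. I'll continue.

```bash
python3 -m pendant '[[[0.004,0,0],0,0.5],[[0.008,0,0],0,0.5],[[0.012,0,0],0,0.5],[[0.016,0,0],0,0.5],[[0.020,0,0],0,0.5],[[0.024,0,0],0,0.5],[[0.028,0,0],0,0.5],[[0.032,0,0],0,0.5],[[0.036,0,0],0,0.5],[[0.04,0,0],0,0.5],[[0.044,0,0],0,0.5],[[0.048,0,0],0,0.5],[[0.052,0,0],0,0.5],[[0.056,0,0],0,0.5],[[0.06,0,0],0,0.5],[[0.064,0,0],0,0.5],[[0.068,0,0],0,0.5],[[0.072,0,0],0,0.5],[[0.076,0,0],0,0.5],[[0.076,0,0],0,0.5]]'
python3 - <<'E'
from rig import *;from h import *
w=capture("wrist")[:,:,::-1];s=capture("scene")[:,:,::-1];cv2.imwrite("pics/w_p2.png",w);cv2.imwrite("pics/s_p2.png",s)
cv2.imwrite("pics/p2.png",np.hstack([cv2.resize(w[0:320,100:480],(475,400)),cv2.resize(s[280:400,285:382],(324,400),interpolation=2)]))
W=camera_info("wrist");t=state()["tcp_pos"];b=(.52299,-.06504,.03826);print(local(t[None,:2],*b))
E
```

```text
time: 7.05
tcp_pos: [0.5466, -0.0838, 0.0643]
eef_rot: [-0.0, -0.019, 1.0, 0.0]
contact_force: [0.2, 0.3, -0.2]
width: 0.497
gripper_force: 0.0
[[ 0.02311887 -0.01968084]]
```

View pics/p2.png

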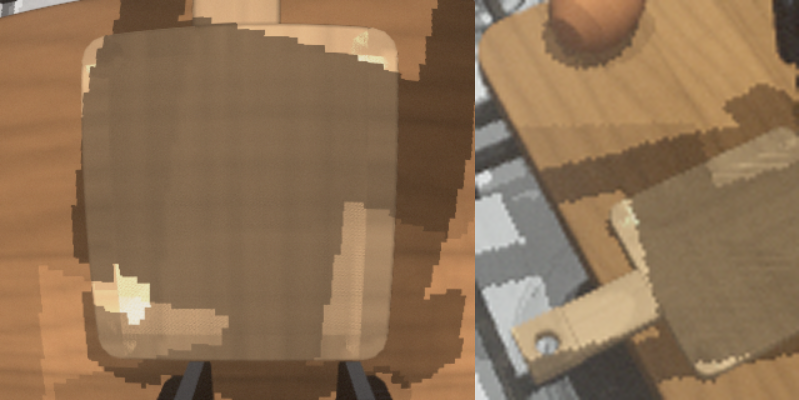

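The paddle is square now: back edge flat at crop row 359, front edge near row 27, handle already projecting past the board edge. That is my last picture, so from here I'll measure by code: back and front edges in the wrist image, and the board's near edge at top left.

```bash
cat > meas.py <<'E'
from rig import *;from h import *
W=camera_info("wrist");b=(.52299,-.06504,.03826);w=capture("wrist")[:,:,::-1];t=state()["tcp_pos"]
print("tcp",local(t[None,:2],*b).round(4),t[2])
Kb=None
g=cv2.GaussianBlur(w,(3,3),0).astype(float)
E=np.linalg.inv(W["extrinsics"])
def pix(lx,ly,z):
    c,s=np.cos(b[2]),np.sin(b[2]);P=np.array([b[0]+c*lx-s*ly,b[1]+s*lx+c*ly,z]);v=E[:3,:3]@P+E[:3,3]
    r=np.hypot(v[0],v[1]);th=np.arctan2(r,v[2]);K=W["camera_matrix"];return K[:2,2]+K[0,0]*th*v[:2]/r
def scan(ly,x0,x1,z):
    xs=np.arange(x0,x1,.0005);p=np.array([pix(x,ly,z) for x in xs]).astype(np.float32)
    ok=(p[:,0]>1)&(p[:,0]<638)&(p[:,1]>1)&(p[:,1]<478)
    if ok.sum()<8: return None
    v=np.stack([cv2.remap(g[:,:,k].astype(np.float32),p[:,:1],p[:,1:],1)[:,0] for k in range(3)],1)[ok];xs=xs[ok]
    d=np.linalg.norm(v[4:]-v[:-4],axis=1);i=d.argsort()[::-1][:1][0];return round(xs[i+2]*1e3,1),round(d[i])
tx=local(t[None,:2],*b)[0,0]
ys=tuple(round(y,3) for y in(-.055,-.048,-.04,-.03,-.02,-.012,-.005,.003,.01,.017,.023))
print("back ",[(y*1e3,scan(y,tx-.03,tx+.001,.066)) for y in ys])
print("front",[(y*1e3,scan(y,tx-.01-.12,tx-.01-.09,.066)) for y in ys])
print("near ",[(y*1e3,scan(y,-.122,-.095,.058)) for y in(-.1,-.09,-.085,-.08,-.075,.035,.04,.05,.06,.07)])
E
python3 meas.py
```

```text
tcp [[ 0.0233 -0.0197]] 0.06422502967261413
back  [(-55.0, (np.float64(21.3), 89)), (-48.0, (np.float64(-4.2), 60)), (-40.0, (np.float64(-2.2), 57)), (-30.0, (np.float64(13.8), 45)), (-20.0, (np.float64(13.8), 54)), (-12.0, (np.float64(13.8), 45)), (-5.0, (np.float64(14.3), 44)), (3.0, (np.float64(14.3), 131)), (10.0, (np.float64(13.8), 63)), (17.0, (np.float64(22.3), 106)), (23.0, (np.float64(22.8), 75))]
front [(-55.0, (np.float64(-92.7), 48)), (-48.0, (np.float64(-96.7), 79)), (-40.0, (np.float64(-93.7), 124)), (-30.0, (np.float64(-90.7), 112)), (-20.0, (np.float64(-88.7), 133)), (-12.0, (np.float64(-86.2), 133)), (-5.0, (np.float64(-86.2), 118)), (3.0, (np.float64(-92.2), 96)), (10.0, (np.float64(-81.2), 139)), (17.0, (np.float64(-79.2), 128)), (23.0, (np.float64(-90.2), 14))]
near  [(-100.0, (np.float64(-110.0), 149)), (-90.0, (np.float64(-109.0), 51)), (-85.0, (np.float64(-108.0), 17)), (-80.0, (np.float64(-107.0), 10)), (-75.0, (np.float64(-96.5), 20)), (35.0, (np.float64(-105.5), 8)), (40.0, (np.float64(-98.5), 4)), (50.0, (np.float64(-108.5), 8)), (60.0, (np.float64(-110.0), 156)), (70.0, (np.float64(-110.0), 157))]
```

Near edge is confirmed at −110.0 mm in the board frame, and the back edge at 14.0 mm, so about 19 mm remain. I'll push 16.5 mm, then measure.

```bash
python3 -m pendant '[[[0.004,0,0],0,0.5],[[0.008,0,0],0,0.5],[[0.012,0,0],0,0.5],[[0.016,0,0],0,0.5],[[0.020,0,0],0,0.5],[[0.022,0,0],0,0.5],[[0.022,0,0],0,0.5],[[0.022,0,0],0,0.5]]' | egrep "tcp|force|time"; python3 meas.py
```

```text
time: 8.0
tcp_pos: [0.5307, -0.0845, 0.0644]
contact_force: [-0.2, -0.6, -0.3]
gripper_force: 0.0
tcp [[ 0.0071 -0.0197]] 0.06437554027911999
back  [(-55.0, (np.float64(5.1), 103)), (-48.0, (np.float64(-15.9), 58)), (-40.0, (np.float64(-15.9), 76)), (-30.0, (np.float64(-2.4), 41)), (-20.0, (np.float64(-2.4), 49)), (-12.0, (np.float64(-2.4), 46)), (-5.0, (np.float64(-2.4), 53)), (3.0, (np.float64(-1.9), 129)), (10.0, (np.float64(-2.4), 63)), (17.0, (np.float64(6.1), 136)), (23.0, (np.float64(6.6), 32))]
front [(-55.0, (np.float64(-109.4), 140)), (-48.0, (np.float64(-110.9), 88)), (-40.0, (np.float64(-111.9), 123)), (-30.0, (np.float64(-109.9), 89)), (-20.0, (np.float64(-106.9), 83)), (-12.0, (np.float64(-108.9), 199)), (-5.0, (np.float64(-101.9), 124)), (3.0, (np.float64(-99.9), 123)), (10.0, (np.float64(-97.4), 167)), (17.0, (np.float64(-94.9), 130)), (23.0, (np.float64(-107.9), 56))]
near  [(-100.0, (np.float64(-110.0), 151)), (-90.0, (np.float64(-110.0), 151)), (-85.0, (np.float64(-110.0), 156)), (-80.0, (np.float64(-110.0), 99)), (-75.0, (np.float64(-111.5), 141)), (35.0, (np.float64(-110.0), 249)), (40.0, (np.float64(-110.0), 250)), (50.0, (np.float64(-110.0), 252)), (60.0, (np.float64(-121.0), 216)), (70.0, (np.float64(-109.5), 153))]
```

```bash
cat >> meas.py <<'E'
if __import__("sys").argv[1:]:
    for ly in(-.05,-.045,-.04,-.012,-.005,.003,.012,.02):
        xs=np.arange(-.116,-.0999,.001);p=np.array([pix(x,ly,.066) for x in xs]).astype(np.float32)
        print(ly,p[0].round(),[int(cv2.remap(g.mean(2).astype(np.float32),p[:,:1],p[:,1:],1)[i,0]) for i in range(len(xs))])
E
python3 meas.py 1 | tail -8
```

```text
-0.05 [239.   5.] [143, 156, 112, 110, 112, 114, 116, 104, 104, 105, 104, 104, 103, 103, 103, 103, 102]
-0.045 [252.   3.] [117, 119, 119, 106, 64, 56, 56, 92, 105, 106, 105, 105, 106, 105, 105, 105, 104]
-0.04 [265.   3.] [173, 173, 173, 174, 157, 105, 100, 98, 105, 106, 106, 106, 106, 107, 105, 106, 105]
-0.012 [339.   1.] [204, 216, 157, 160, 104, 68, 67, 134, 179, 182, 181, 177, 143, 139, 114, 107, 107]
-0.005 [358.   2.] [179, 182, 185, 197, 208, 217, 219, 166, 170, 173, 174, 173, 173, 173, 136, 102, 102]
0.003 [379.   3.] [175, 175, 175, 175, 175, 178, 181, 162, 172, 175, 175, 176, 175, 176, 175, 176, 164]
0.012 [402.   5.] [212, 211, 212, 206, 184, 193, 196, 174, 162, 162, 162, 161, 161, 164, 165, 167, 176]
0.02 [422.   7.] [124, 123, 123, 123, 125, 124, 124, 122, 116, 102, 113, 117, 118, 119, 120, 120, 122]
```

Direct front-edge readings give −109.2 mm against the board's −110.0. Length from the back edge suggests −107.3. The relative front reading is more reliable, so I'll nudge 1.3 mm.

```bash
python3 -m pendant '[[[0.001,0,0],0,0.5],[[0.0017,0,0],0,0.5],[[0.0017,0,0],0,0.5],[[0.0017,0,0],0,0.5]]' | egrep "tcp|force|time"; python3 meas.py 1
```

```text
time: 8.5
tcp_pos: [0.5296, -0.0846, 0.0644]
contact_force: [0.5, -1.1, -0.6]
gripper_force: 0.2
tcp [[ 0.0059 -0.0197]] 0.06437146692262341
back  [(-55.0, (np.float64(3.9), 138)), (-48.0, (np.float64(-18.1), 77)), (-40.0, (np.float64(-15.1), 76)), (-30.0, (np.float64(-3.1), 40)), (-20.0, (np.float64(-3.1), 49)), (-12.0, (np.float64(-3.1), 45)), (-5.0, (np.float64(-3.1), 53)), (3.0, (np.float64(-2.6), 140)), (10.0, (np.float64(-2.6), 70)), (17.0, (np.float64(4.9), 133)), (23.0, (np.float64(2.4), 27))]
front [(-55.0, (np.float64(-110.1), 137)), (-48.0, (np.float64(-111.1), 83)), (-40.0, (np.float64(-111.6), 130)), (-30.0, (np.float64(-109.6), 106)), (-20.0, (np.float64(-106.6), 130)), (-12.0, (np.float64(-109.6), 196)), (-5.0, (np.float64(-102.1), 124)), (3.0, (np.float64(-99.1), 133)), (10.0, (np.float64(-97.1), 84)), (17.0, (np.float64(-97.1), 134)), (23.0, (np.float64(-107.6), 53))]
near  [(-100.0, (np.float64(-110.0), 153)), (-90.0, (np.float64(-110.0), 160)), (-85.0, (np.float64(-110.0), 155)), (-80.0, (np.float64(-96.5), 108)), (-75.0, (np.float64(-112.0), 155)), (35.0, (np.floa
[... 285 characters left out ...]
17, 118, 118, 94, 56, 53, 68, 103, 106, 104, 105, 105, 106, 106, 105, 104, 104]
-0.04 [265.   5.] [172, 172, 173, 173, 158, 103, 95, 101, 105, 105, 106, 106, 106, 105, 106, 104, 105]
-0.012 [339.   4.] [208, 202, 142, 162, 87, 66, 87, 164, 181, 181, 182, 175, 115, 107, 107, 106, 107]
-0.005 [358.   5.] [178, 181, 187, 202, 211, 219, 196, 159, 171, 173, 173, 172, 172, 172, 127, 102, 105]
0.003 [379.   6.] [174, 175, 175, 175, 177, 178, 172, 161, 175, 175, 175, 175, 176, 175, 175, 176, 179]
0.012 [402.   7.] [211, 212, 211, 197, 183, 199, 187, 163, 162, 162, 161, 161, 161, 162, 166, 169, 182]
0.02 [423.   9.] [124, 123, 122, 124, 124, 123, 123, 122, 116, 100, 112, 117, 118, 119, 120, 120, 121]
```

Front edge now reads −109.7 mm. A 0.5 mm nudge finishes it, then I back off and rise.

```bash
python3 -m pendant '[[[0.0008,0,0],0,0.5],[[0.0008,0,0],0,0.5],[[0.0008,0,0],0,0.5],[[-0.005,0,0],0,0.5],[[-0.015,0,0],0,0.5],[[-0.03,0,0],0,0.5],[[-0.03,0,-0.03],0,0.5],[[-0.03,0,-0.08],0,0.5],[[-0.03,0,-0.13],0,0.5],[[-0.03,0,-0.16],0,0.5],[[0.1,0,-0.16],0,0.5],[[0.1,0,-0.16],0,0.5],[[0.1,0,-0.16],0,0.5],[[0.1,0,-0.16],0,0.5],[[0.1,0,-0.16],0,0.5]]' | egrep "tcp|force|time"; python3 - <<'E'
import re
src=open("meas.py").read().split("tx=local")[0];exec(src)
for nm,z,r,ys in(("back",.066,(-.02,.012),(-.05,-.04,-.03,-.02,-.01,0,.01)),("front",.066,(-.117,-.1),(-.055,-.05,-.045,-.04,-.002,.003,.01,.015)),("near",.058,(-.122,-.1),(-.1,-.09,-.08,.035,.045,.06))):
    print(nm,[(y,scan(y,*r,z)) for y in ys])
cv2.imwrite("pics/final.png",w)
E
```

```text
time: 10.05
tcp_pos: [0.4569, -0.0878, 0.1851]
contact_force: [0.2, 0.5, 0.3]
gripper_force: 0.0
tcp [[-0.0668 -0.0202]] 0.18494409610646373
back [(-0.05, (np.float64(-3.5), 63)), (-0.04, (np.float64(-3.5), 60)), (-0.03, (np.float64(-3.5), 55)), (-0.02, (np.float64(-3.5), 66)), (-0.01, (np.float64(-3.5), 67)), (0, (np.float64(-3.5), 67)), (0.01, (np.float64(-3.5), 67))]
front [(-0.055, (np.float64(-109.0), 60)), (-0.05, (np.float64(-110.0), 49)), (-0.045, (np.float64(-109.5), 54)), (-0.04, (np.float64(-103.5), 38)), (-0.002, (np.float64(-109.5), 72)), (0.003, (np.float64(-109.5), 77)), (0.01, (np.float64(-112.0), 90)), (0.015, (np.float64(-112.0), 103))]
near [(-0.1, (np.float64(-111.0), 89)), (-0.09, (np.float64(-111.0), 118)), (-0.08, (np.float64(-111.0), 57)), (0.035, (np.float64(-111.0), 125)), (0.045, (np.float64(-111.5), 117)), (0.06, (np.float64(-111.5), 115))]
```

The back edge reads −3.5 mm at every point, so the paddle is square. I'll recheck front versus near edge with the camera straight above them, where no side faces show.

```bash
python3 -m pendant '[[[-0.043,0,0],0,0.5],[[-0.043,0,0],0,0.5],[[-0.043,0,0],0,0.5],[[-0.043,0,0],0,0.5],[[-0.043,0,0],0,0.5]]' | egrep "tcp"; python3 - <<'E'
src=open("meas.py").read().split("tx=local")[0];exec(src)
print(local(W["extrinsics"][None,:2,3],*b))
for nm,z,r,ys in(("back",.066,(-.015,.012),(-.05,-.03,-.01,.01)),("front",.066,(-.117,-.103),(-.055,-.05,-.045,-.04,-.035,-.002,.003,.01,.015)),("near",.058,(-.117,-.103),(-.1,-.09,-.08,-.075,.035,.045,.055,.065))):
    print(nm,[(y,scan(y,*r,z)) for y in ys])
for ly in(-.09,-.05,-.045,-.04,0,.005,.01,.045):
    xs=np.arange(-.116,-.1035,.001);p=np.array([pix(x,ly,.066 if -.06<ly<.02 else .058) for x in xs]).astype(np.float32)
    print(ly,cv2.remap(g.mean(2).astype(np.float32),p[:,:1],p[:,1:],1)[:,0].astype(int).tolist())
E
```

```text
tcp_pos: [0.4864, -0.086, 0.1841]
tcp [[-0.0374 -0.0196]] 0.18417420674554164
[[-0.11037156 -0.01940103]]
back [(-0.05, (np.float64(-4.0), 73)), (-0.03, (np.float64(-4.0), 63)), (-0.01, (np.float64(-4.0), 71)), (0.01, (np.float64(-4.0), 56))]
front [(-0.055, (np.float64(-109.5), 78)), (-0.05, (np.float64(-109.5), 74)), (-0.045, (np.float64(-109.5), 75)), (-0.04, (np.float64(-108.5), 15)), (-0.035, (np.float64(-109.0), 22)), (-0.002, (np.float64(-109.5), 62)), (0.003, (np.float64(-109.5), 99)), (0.01, (np.float64(-114.0), 57)), (0.015, (np.float64(-110.0), 79))]
near [(-0.1, (np.float64(-109.5), 37)), (-0.09, (np.float64(-109.5), 42)), (-0.08, (np.float64(-109.5), 49)), (-0.075, (np.float64(-109.5), 32)), (0.035, (np.float64(-109.5), 104)), (0.045, (np.float64(-110.0), 68)), (0.055, (np.float64(-110.0), 86)), (0.065, (np.float64(-108.5), 64))]
-0.09 [122, 122, 122, 121, 120, 119, 110, 97, 102, 114, 117, 117, 117]
-0.05 [47, 47, 46, 46, 47, 48, 62, 88, 97, 98, 98, 98, 98]
-0.045 [45, 45, 45, 44, 44, 46, 63, 88, 99, 100, 99, 100, 100]
-0.04 [96, 97, 96, 96, 95, 94, 91, 93, 98, 99, 99, 100, 101]
0 [55, 53, 52, 52, 53, 53, 67, 97, 112, 114, 117, 120, 121]
0.005 [129, 129, 129, 130, 120, 94, 85, 106, 122, 124, 124, 120, 118]
0.01 [132, 122, 106, 89, 84, 90, 96, 105, 115, 117, 116, 114, 114]
0.045 [159, 159, 157, 157, 157, 154, 137, 119, 124, 133, 134, 132, 132]
```

Front edge (−109.5) and board edge (−109.7) coincide within 0.5 mm and the paddle is square, with the robot clear of it.

```bash
python3 -c "
from rig import *
print(sign_off())"
```

```text
the job is handed in; nothing more can be done
None
```

I handed the job in: the paddle lies flat and square, its blade's front edge level with the board's near edge (to about 0.5 mm by the wrist camera) and its handle sticking out towards the robot. Only the blade's back edge was pushed, and the carrots and jars were kept clear of.

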